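Nip a gnaw block in the bench trigger clamp

TASK

The sawn gnaw block with the pencil cross is to be drilled for hanging: lay it lengthways in front of the bench clamp's jaw, cross up, feel it fully home and flat against the steel bench stop, and let go of it. Then pump the clamp's trigger, as often as it takes, until the jaw's soft pad meets the block and is squashed by about 4 mm, firm but never squashed flat; drive the jaw only with the trigger. The clamp eases off when the trigger is let go, so finish while still holding the trigger squeezed with the block nipped, and leave the other things on the bench where they are.

Things in the scene. Friction and masses are not known exactly. Their poses are not given: they have to be found in the camera images.
- clamp: Trigger clamp bolted to the bench, like a caulking gun without its barrel: steel foot plate 150 x 76, grey housing (x -44 to 68 mm, 37 wide, 88 high), upright black grip (x -26 to -4 mm, 27 wide, up to 175 high). Origin on the bench in its middle plane; +x level, the way the jaw drives, towards the stop; z up. Push rod's centre at z = 26 mm; its tail sticks out behind to x = -175 mm.
- trigger: The clamp's trigger: steel blade, rubber front, 10 thick, 22 wide, on the +x side of the grip, its end 172 mm above the bench at rest, 181 squeezed. Origin on its pivot, at clamp x = 10, z = 74 mm. At rest it leans 0.38 rad from upright to +x, its end farthest out (clamp x = 55 mm); squeezing swings it in -x to the grip until upright; a spring returns it. Free air before it above 90 mm.
- trigger_front (a point): Middle of the trigger's front (+x) face, 76 mm up the blade from the pivot; moves with the trigger: at rest at clamp x = 45, z = 142 mm; fully squeezed 27 mm nearer the grip, 149 mm high. Push here or higher up towards the grip (-x of the clamp). Here it takes 3 to 6 N without load, 9 N at 4 mm of pad squash, 13 N at 8 mm.
- trigger_pull (a joint): Trigger angle, rad: 0 at rest, 0.36 fully squeezed (hard stop). Squeezing drives the jaw out 0.3 mm per 0.01 rad by a pawl on 5 mm ratchet teeth: a full stroke gains 10 mm, its first part may be idle until the pawl bites. Let back, it leaves the unloaded jaw in place, so strokes add up; with the pad on the block the jaw eases back and the squeeze is lost, so keep it held.
- jaw: The square steel push rod (12 x 12, ratchet teeth on top) with its jaw plate (50 wide, 8 to 46 mm above the bench) and pad, sliding along the clamp's x. Axes as the clamp; its origin lies on the clamp's origin when retracted. To be moved by the trigger only.
- jaw_travel (a joint): How far the jaw is run out along the clamp's +x, m: 0 retracted, at most 0.085. The relaxed pad's face is at clamp x = 0.108 + jaw_travel.
- pad: Soft black rubber pad on the jaw plate's front, 46 wide, 34 high, 16 thick relaxed. Origin on the bench plane under the middle of its front face; axes as the clamp.
- pad_squash (a joint): How much the pad is squashed, m: 0 relaxed, 0.010 squashed flat; 2 N per mm. Wanted: about 0.004 (0.002 to 0.007).
- bench_stop: Steel angle stop screwed to the bench, square to the clamp, facing its jaw: plate 90 wide, 46 high, 8 thick, foot and gussets behind. Origin at bench level in the middle of its face; axes as the clamp: the face looks along -x, and the centre of a block that is home lies 45 mm along -x from the origin. It stands 236 to 256 mm along +x from the clamp's origin, in its middle plane.
- gnaw_block: Sawn wooden gnaw block, 90 (x) x 48 (y) x 42 (z) mm, about 0.12 kg, rounded edges, a pencil cross on the middle of its top. Origin at the centre of its underside, x along its length, z up; it lies flat with the cross up. Either end may face the stop.
- saucer: Bystander: terracotta saucer, 116 mm across, 20 high. Origin under its centre.
- scoop: Bystander: plastic scoop, about 165 long, 60 wide, 36 high. Origin at the joint of handle and trough.
- comb: Bystander: flat steel grooming comb, 150 long. Origin at its middle.
- log: Bystander: upright round gnaw log, 48 mm across, 62 high. Origin under its centre.
- brush: Bystander: hand brush lying flat. Origin near its middle.
- batten: Bystander: wooden batten 160 x 30 x 18 mm. Origin at the centre of its underside.
Not all that is in view belongs to the job. What is shaped like the gnaw_block but purple or red is not meant.

How it is judged (in metres and radians):
On the way, in this order (a step that is already met when the one before it is completed fails the run):
1. the gnaw block lies cross up, home against the bench stop, let go, the jaw not yet touching it (x of gnaw_block in the frame of bench_stop between -0.048 and -0.042 m and y of gnaw_block in the frame of bench_stop between -0.015 and 0.015 m and angle between the x axis of gnaw_block and the x axis of bench_stop, either way round below 0.1 rad and angle between gnaw_block's own z axis and vertical below 0.1 rad and height (world z) of gnaw_block below 0.004 m and contact force between each of the fingers, jaw and gnaw_block below 0.3 N), for 0.2 s.
2. with the robot on the trigger, the jaw's pad has come up against the block (contact force between pad and gnaw_block above 1 N and contact force between the fingers and trigger above 1 N), for 0.1 s.
At the end, for the whole second after the job is handed in: Trigger still held squeezed (over 2 N on it, off its rest); pad on the block with over 3 N and squashed 2 to 7 mm; block flat, cross up, its end within 3 mm of the stop, within 15 mm of the clamp's middle plane and 0.1 rad of its direction, no finger on it (x of gnaw_block in the frame of bench_stop between -0.048 and -0.042 m and y of gnaw_block in the frame of bench_stop between -0.015 and 0.015 m and angle between the x axis of gnaw_block and the x axis of bench_stop, either way round below 0.1 rad and angle between gnaw_block's own z axis and vertical below 0.1 rad and height (world z) of gnaw_block below 0.004 m and contact force between the fingers and gnaw_block below 0.3 N and value of joint pad_squash between 0.002 and 0.007 m and contact force between pad and gnaw_block above 3 N and value of joint trigger_pull above 0.03 rad and contact force between the fingers and trigger above 2 N); the arm keeps its last pose, push and grip.
It fails at once if the pad is squashed flat (more than 9 mm): the soft wood is crushed (value of joint pad_squash above 0.009 m).
It fails at once if the jaw, rod or pad is pushed by hand instead of by the trigger (contact force between the arm and jaw above 3 N).
It fails at once if another thing on the bench is moved by more than 3 cm (distance of any of saucer, scoop, comb, log, brush, batten from where it was at the start of the episode above 0.03 m).
It also fails if it takes over 64 s, if anything falls off the work surface, if the arm or the gripper's body presses on something with over 40 N, if the wrist force passes 120 N, or if a joint passes its speed limit or range.

ROBOT

A 6-joint arm with a two-finger parallel gripper is mounted at the origin on the work surface. World frame = base frame: x ahead of the robot, y to its left, z up, the work surface at z = 0. Lengths are in mm, angles in rad, forces in N, time in s.
With the tool pointing down it reaches from about 400 to 825 mm from the base axis. Payload 7 kg.
Tool frame: the origin (TCP) lies midway between the tips of the shut fingers; the grasp point (between the pads) lies grip_depth behind it (grip_depth is the distance from the TCP to the grasp point, in mm); z points along the fingers, y is the line along which they close (so a half turn about z gives the same grasp; the last joint's range is limited). The gripper opens to 88 mm and grips with 3 to 60 N. Pads are 19 mm wide; open, the fingers measure 130 mm over their backs; the gripper's body (78 mm by 193 mm) begins 47 mm behind the grasp point.
Start: joints at [1.477, 0.359, 0.012, 0, -1.224, -0.288], TCP at [251.506, 626.37, 226.561] pointing down, gripper open.
Joint ranges: [-3.07, 3.07], [-1.43, 2.12], [-1.02, 1.25], [-3.03, 1.67], [-3.05, -0], [-3.03, 3.03]. Speed limits (rad/s): [2.39, 2.39, 3.01, 3.14, 3.14, 3.14].

INTERFACE

Orientations are given as a unit quaternion [x, y, z, w].
In Python, from bench import * gives the robot as it stands.
- The arm moves only by the tool play_rows, never from a script. Its argument "increments" is a list of rows, each a list of 5 numbers: the shift along the world's x, y, z each as a share of 250 mm, from -1 to 1, then the turn about the world's z as a share of pi/2 rad, from -1 to 1, then the closure in counts, from 0 (fully open) to 255 (shut). In form: [[x, y, z, roll, claw], ...]. A call has 1 to 8 rows; each row shifts and turns the commanded pose from where the row before left it; what a row does not reach is not made up. A row lasts 1/12 s, in which the tool goes at most 41.7 mm and 7.16 degrees, less where a joint would pass 70% of its speed; a pose out of reach is approached as far as the arm can. A call with a number of a shift or a turn outside -1 to 1 is refused whole. A call with a gripper value outside its range is refused whole. The fingers move at their own pace and stop on an object; "newtons" is the grip in N (left out, the last holds). Time passes only in rows, so rows that do not move let the fingers close. It gives the time, the measured TCP pose, the force, the opening and the grip force at its end, in the units of the state.
- read_state(): the state, without advancing time (a new reading comes with each control period).
- grab_frame(name): name is "side" or "top" or "wrist"; returns a dict with "image" (480x640x3 uint8, blue, green, red), "z_map" (480x640 float32, mm along the optical axis (not along the pixel's ray), 0 where there is no reading), "fx", "fy", "cx", "cy" (pixels), "R" (3x3) and "t" (3): a world point X has camera coordinates R X + t. Camera axes: x right, y down, z forward; pixel columns grow to the right and rows downward; lengths in mm; the calibration is good to about 2 mm. A picture is of the moment at which its call begins.
- hand_in(): hands the job in; it is judged then, once.
Trained networks look in a picture, given as the dict that the camera call returned (one of the last four; its "shot" number tells which), for a name from the list of things; names that differ only in an ending like _2 or _b are one class to them, and where a whole thing is asked for, a point or a joint stands for the part that bears it (a point fixed in the world has none). Each returns a list of dicts, best first, with "confidence" (0 to 1); they miss things now and then, are a little off and sometimes report something else, mostly with a low value. They report only what shows in the picture. A call takes as long as a camera call. They do not tell look-alikes from the thing itself.
- masks_of(label, picture): "region" (480x640 bool, what is visible of it) and "uv" ([column, row] in pixels, amid what is visible of it).
The state is a dict: "t": time; "joint_pos": joint angles; "dq": joint speeds; "effort": joint torques, N m; "tool_pos": TCP position; "orientation": TCP orientation; "wrist_force": force on the tool from outside, world axes, zero at the start; "torque": the same for the moment, N m; "gripper_width": finger opening in mm; "finger_force": force on a finger pad.
Only numpy, scipy, OpenCV 4.12 (cv2) and the standard library are available. Lean on these libraries where they do the work, as an engineer would, in place of code of your own. Each camera call takes 0.05 s, during which the arm holds its last target. There are 200 camera calls.

## Working session

There is one attempt and no reset: what is moved stays moved. The work goes in short steps, Python scripts to look and compute and a tool call to move; the robot and the scene stay as the last step left them, time stands still between calls to the robot, and variables do not carry over. Pictures are saved under pics/ and viewed, at most 10 in all, crops included, and the job is handed in when it is done.

Besides the shell and the picture viewer there is one more tool, called after "Call:" by a JSON object that holds its "method" and its "body". play_rows: Moves the arm, as the interface text tells. Shift numbers are shares of 250 mm and turn numbers shares of pi/2 rad, none past 1 either way. Its arguments: {"type":"object","properties":{"increments":{"type":"array","items":{"type":"array","items":{"type":"number"}}},"newtons":{"type":"number"}},"required":["increments"]}

```bash
mkdir -p pics; cat > h.py <<'E'
from bench import *
import numpy as np, cv2
def pts(f,m):
    v,u=np.nonzero(m&(f["z_map"]>0)); z=f["z_map"][v,u]
    P=np.c_[(u-f["cx"])/f["fx"]*z,(v-f["cy"])/f["fy"]*z,z]
    return (P-np.asarray(f["t"]))@np.asarray(f["R"])
E
python3 - <<'E'
from h import *
s=read_state(); print({k:np.round(s[k],3) for k in s})
ims=[]
for c in ["top","side"]:
    f=grab_frame(c); cv2.imwrite(f"pics/{c}0.png",f["image"])
    for n in ["gnaw_block","clamp","trigger","bench_stop","jaw","pad","saucer","scoop","comb","log","brush","batten"]:
        for d in masks_of(n,f)[:3]:
            if d["confidence"]<.3: continue
            P=pts(f,d["region"])
            if len(P)<5: continue
            r=cv2.minAreaRect(P[P[:,2]>np.percentile(P[:,2],50)][:,:2].astype(np.float32))
            print(c,n,round(d["confidence"],2),np.round(d["uv"]),len(P),"lo",np.percentile(P,2,0).round(),"hi",np.percentile(P,98,0).round(),"rect",np.round(r[0]),np.round(r[1]),round(r[2],1))
E
```

```text
{'t': np.float64(0.0), 'joint_pos': array([ 1.477,  0.359,  0.011, -0.   , -1.224, -0.288]), 'dq': array([ 0.001, -0.001, -0.001,  0.001, -0.001, -0.   ]), 'effort': array([-2.0000e-03, -5.8272e+01,  2.9306e+01,  6.9980e+00,  7.0000e-03,
       -0.0000e+00]), 'tool_pos': array([251.343, 625.936, 225.594]), 'orientation': array([ 0.982, -0.19 , -0.   ,  0.001]), 'wrist_force': array([ 0.063, -0.659, -0.531]), 'torque': array([ 0.002, -0.024, -0.009]), 'finger_force': np.float64(0.0), 'gripper_width': np.float64(87.97)}
top gnaw_block 0.86 [274. 256.] 555 lo [397. 198.  -1.] hi [489. 258.  49.] rect [442. 229.] [90. 47.] 18.4
top gnaw_block 0.75 [274. 206.] 609 lo [547. 178.  -3.] hi [617. 269.  50.] rect [580. 221.] [50. 88.] 20.3
top gnaw_block 0.73 [228. 164.] 686 lo [661. 275.  -4.] hi [792. 387.  40.] rect [720. 324.] [165.  61.] 39.0
top clamp 0.55 [397. 194.] 1819 lo [ 533. -299.   -2.] hi [626. -54. 176.] rect [ 564. -186.] [282.  47.] 75.8
top trigger 0.5 [392. 184.] 103 lo [ 568. -159.   80.] hi [ 590. -114.  178.] rect [ 579. -124.] [22. 18.] 64.2
top trigger 0.33 [313. 191.
[... 1769 characters left out ...]
36. 110.  23.] rect [384.  56.] [117. 110.] 50.5
side scoop 0.83 [331. 199.] 290 lo [660. 271.   2.] hi [794. 395.  40.] rect [710. 315.] [140.  61.] 37.4
side comb 0.94 [339. 318.] 619 lo [ 329. -135.   -0.] hi [466. -69.   8.] rect [ 398. -103.] [153.  36.] 19.0
side log 0.97 [389. 326.] 647 lo [ 417. -236.    2.] hi [ 460. -194.   65.] rect [ 440. -212.] [48. 46.] 44.4
side brush 0.91 [390. 395.] 1349 lo [ 218. -371.    2.] hi [ 404. -302.   23.] rect [ 312. -340.] [198.  41.] 16.4
side brush 0.53 [357. 244.] 445 lo [582.  59.   3.] hi [663. 122.  49.] rect [627.  83.] [41. 87.] 75.1
side batten 0.57 [200. 248.] 301 lo [230. 258.   9.] hi [272. 414.  23.] rect [243. 336.] [159.  28.] 76.4
```

View pics/top0.png

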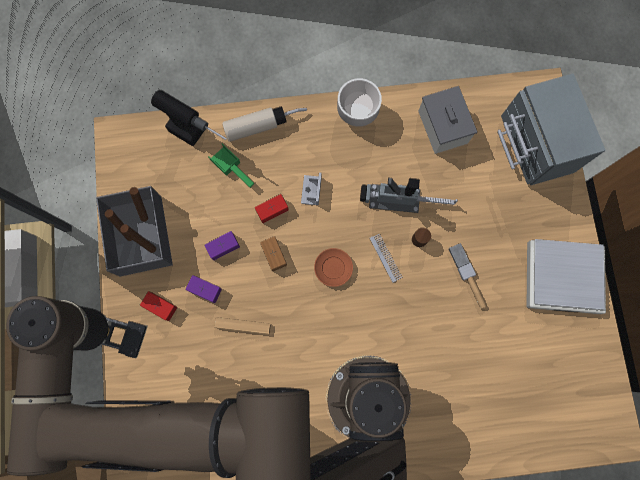

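View pics/side0.png

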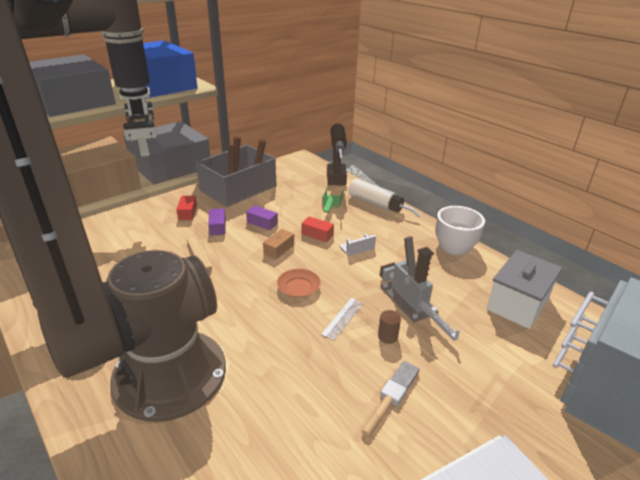

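The top view shows the only wood-coloured block at (274,256). The stop is at (315,190), the clamp at (395,195) with its trigger facing the stop, and red and purple look-alikes lie around them. I'll refine the stop and clamp lines next.

```bash
python3 - <<'E'
from h import *
import bench; print(getattr(bench,"grip_depth",None))
def line(P):
    P=P[:,:2].astype(np.float32); vx,vy,x,y=cv2.fitLine(P,cv2.DIST_HUBER,0,.01,.01).ravel()
    return np.degrees(np.arctan2(vy,vx))%180
for c in ["top","side"]:
    f=grab_frame(c)
    A=pts(f,np.ones((480,640),bool))
    box=lambda lo,hi:A[np.all((A>lo)&(A<hi),1)]
    P=box([570,40,35],[690,140,60]); r=cv2.minAreaRect(P[:,:2].astype(np.float32)); print(c,"stop top",len(P),np.round(r[0],1),np.round(r[1],1),round(r[2],1),line(P),P[:,2].max())
    P=box([535,-105,12],[640,-30,60]); r=cv2.minAreaRect(P[:,:2].astype(np.float32)); print(c,"jaw",len(P),np.round(r[0],1),np.round(r[1],1),round(r[2],1),line(P))
    P=box([500,-350,12],[600,-260,60]); print(c,"tail",len(P),P.mean(0).round(1),line(P), P.min(0).round())
    P=box([500,-260,70],[640,-100,95]); r=cv2.minAreaRect(P[:,:2].astype(np.float32)); print(c,"hous",len(P),np.round(r[0],1),np.round(r[1],1),round(r[2],1),line(P))
    P=box([500,-260,160],[640,-100,190]); r=cv2.minAreaRect(P[:,:2].astype(np.float32)); print(c,"grip top",len(P),np.round(r[0],1),np.round(r[1],1),round(r[2],1))
    P=box([390,180,38],[500,270,60]); r=cv2.minAreaRect(P[:,:2].astype(np.float32)); print(c,"block",len(P),np.round(r[0],1),np.round(r[1],1),round(r[2],1),P[:,2].mean())
    u0,v0=(290,150) if c=="top" else (330,220)
    cv2.imwrite(f"pics/{c}z.png",cv2.resize(f["image"][v0:v0+110,u0:u0+150],None,fx=5,fy=5,interpolation=cv2.INTER_CUBIC))
E
```

```text
18.8
top stop top 97 [630.1  87.9] [35.5 91.6] 77.5 167.75865 53.97430213874446
top jaw 262 [590.1 -74.7] [68.1 58.8] 1.1 54.015575
top tail 122 [ 543.2 -294.5   31.7] 78.1656 [ 531. -328.   16.]
top hous 273 [ 574.  -154.2] [110.8  40.8] 77.5 73.028435
top grip top 153 [ 577.5 -156.8] [86.4 31.3] 73.9
top block 404 [443.1 229.7] [90.4 47.7] 16.9 42.903567766038634
side stop top 162 [628.7  84.1] [40.  91.2] 75.4 167.26204 50.34467241987024
side jaw 245 [580.8 -69.7] [65.7 37.3] 42.3 71.55223
side tail 245 [ 540.9 -299.4   32.6] 78.28226 [ 528. -333.   18.]
side hous 498 [ 571.1 -157.8] [115.   37.7] 79.6 81.896484
side grip top 221 [ 573.4 -160.2] [84.9 29.3] 77.7
side block 329 [440.9 225.7] [89.2 50.8] 17.3 43.68664743069023
```

Call:
{"method": "play_rows", "body": {"increments": [[0.0636,-0.1327,0,0.036,0],[0.0636,-0.1327,0,0.036,0],[0.0636,-0.1327,0,0.036,0],[0.0636,-0.1327,0,0.036,0],[0.0636,-0.1327,0,0.036,0],[0.0636,-0.1327,0,0.036,0],[0.0636,-0.1327,0,0.036,0],[0.0636,-0.1327,0,0.036,0]]}}

```text
t: 2.07
tool_pos: [379.2, 359.3, 226.9]
orientation: [0.999, 0.037, 0.0, -0.0]
wrist_force: [1.1, -0.2, 0.6]
gripper_width: 88.0
finger_force: 0.0
```

Call:
{"method": "play_rows", "body": {"increments": [[0.0636,-0.1327,0,0.036,0],[0.0636,-0.1327,0,0.036,0],[0.0636,-0.1327,0,0.036,0],[0.0636,-0.1327,0,0.036,0],[0,0,0,0,0],[0,0,0,0,0]]}}

```text
t: 2.57
tool_pos: [443.0, 226.6, 226.9]
orientation: [0.989, 0.146, 0.0, -0.0]
wrist_force: [0.7, -0.2, -0.3]
gripper_width: 87.9
finger_force: 0.0
```

```bash
python3 - <<'E'
from h import *
f=grab_frame("wrist"); cv2.imwrite("pics/w1.png",f["image"])
A=pts(f,np.ones((480,640),bool)); P=A[np.all((A>[380,170,36])&(A<[510,280,50]),1)]
r=cv2.minAreaRect(P[:,:2].astype(np.float32)); print(len(P),r,P[:,2].mean())
E
```

```text
4387 ((444.2019348144531, 225.75338745117188), (89.51976776123047, 48.10321807861328), 16.733896255493164) 42.385862567332005
```

View pics/w1.png

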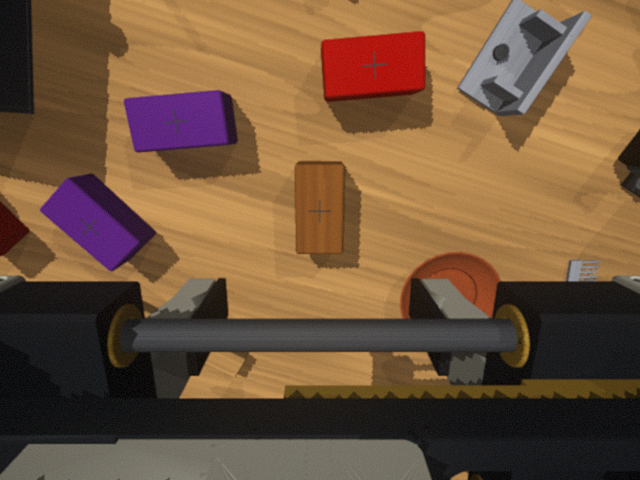

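The wrist view shows the wooden block with its cross at (319,210), between the fingers.

Call:
{"method": "play_rows", "body": {"increments": [[0.005,-0.003,-0.15,0,0],[0,0,-0.15,0,0],[0,0,-0.15,0,0],[0,0,-0.15,0,0],[0,0,-0.15,0,0],[0,0,-0.13,0,0],[0,0,0,0,0],[0,0,0,0,130]], "newtons": 20}}

```text
t: 3.28
tool_pos: [442.7, 228.0, 5.2]
orientation: [0.989, 0.149, -0.001, 0.001]
wrist_force: [0.2, -0.0, 0.2]
gripper_width: 84.5
finger_force: 0.0
```

Call:
{"method": "play_rows", "body": {"increments": [[0,0,0,0,200],[0,0,0,0,200],[0,0,0,0,200],[0,0,0,0,200],[0,0,0,0,200],[0,0,0,0,200]]}}

```text
t: 3.78
tool_pos: [443.8, 227.6, 7.2]
orientation: [0.989, 0.148, 0.0, -0.0]
wrist_force: [-1.8, 0.1, 4.2]
gripper_width: 47.8
finger_force: 20.0
```

Call:
{"method": "play_rows", "body": {"increments": [[0,0,0.12,0,200],[0,0,0.12,0,200],[0,0,0.12,0,200],[0.0677,-0.0862,0,0.0671,200],[0.0677,-0.0862,0,0.0671,200],[0.0677,-0.0862,0,0.0671,200],[0.0677,-0.0862,0,0.0671,200],[0.0677,-0.0862,0,0.0671,200]]}}

```text
t: 4.45
tool_pos: [528.6, 118.6, 96.7]
orientation: [0.915, 0.403, 0.0, -0.0]
wrist_force: [-0.0, 0.9, -1.6]
gripper_width: 47.6
finger_force: 20.0
```

Call:
{"method": "play_rows", "body": {"increments": [[0.0677,-0.0862,0,0.0671,200],[0.0677,-0.0862,0,0.0671,200],[0.0677,-0.0862,0,0.0671,200],[0.0677,-0.0862,0,0.0671,200],[0.0677,-0.0862,0,0.0671,200],[0,0,0,0,200],[0,0,0,0,200],[0,0,0,0,200]]}}

```text
t: 5.12
tool_pos: [612.2, 11.8, 96.1]
orientation: [0.781, 0.624, -0.0, -0.0]
wrist_force: [-0.2, 0.2, -1.2]
gripper_width: 47.9
finger_force: 20.0
```

```bash
python3 - <<'E'
from h import *
for c in ["top","side","wrist"]:
    f=grab_frame(c)
    A=pts(f,np.ones((480,640),bool)); P=A[np.all((A>[570,40,38])&(A<[690,145,56]),1)]
    if len(P)>10: print(c,len(P),cv2.minAreaRect(P[:,:2].astype(np.float32)))
    cv2.imwrite(f"pics/{c}2.png",f["image"])
E
```

```text
top 81 ((630.2218627929688, 86.08476257324219), (32.090030670166016, 89.25719451904297), 77.5161361694336)
side 79 ((609.4889526367188, 71.63340759277344), (32.81650161743164, 55.46859359741211), 48.656097412109375)
wrist 2338 ((626.8202514648438, 71.04920196533203), (7.711023330688477, 90.2200698852539), 77.41690826416016)
```

View pics/wrist2.png

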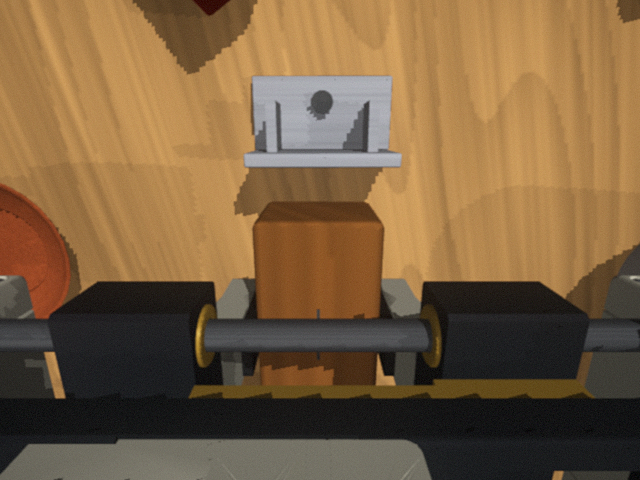

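The block is held square to the stop, which shows at rows 75–165 and is centred at about column 322.

Call:
{"method": "play_rows", "body": {"increments": [[0.005,0.001,-0.12,0.001,200],[0,0,-0.12,0,200],[0,0,-0.08,0,200],[0,0,-0.03,0,200],[0,0,0,0,200],[0,0,0,0,200],[0,0,0,0,200]]}}

```text
t: 5.85
tool_pos: [614.8, 12.9, 10.1]
orientation: [0.78, 0.626, 0.001, 0.0]
wrist_force: [-0.6, 0.3, -1.9]
gripper_width: 48.3
finger_force: 20.0
```

Call:
{"method": "play_rows", "body": {"increments": [[0,0,-0.008,0,200],[0,0,0,0,200],[0,0,0,0,200]]}}

```text
t: 6.1
tool_pos: [614.3, 12.4, 7.5]
orientation: [0.78, 0.626, 0.0, 0.0]
wrist_force: [-0.1, -0.4, -1.9]
gripper_width: 48.1
finger_force: 20.0
```

Call:
{"method": "play_rows", "body": {"increments": [[0,0,-0.005,0,200],[0,0,0,0,200],[0,0,0,0,200]]}}

```text
t: 6.35
tool_pos: [614.4, 12.4, 6.2]
orientation: [0.78, 0.626, 0.0, 0.0]
wrist_force: [-0.2, 0.2, 1.9]
gripper_width: 48.0
finger_force: 20.0
```

Call:
{"method": "play_rows", "body": {"increments": [[0.004,0.018,0,0,200],[0.003,0.013,0,0,200],[0,0,0,0,200]]}}

```text
t: 6.6
tool_pos: [616.0, 20.4, 6.1]
orientation: [0.78, 0.626, 0.0, 0.0]
wrist_force: [-1.6, -0.2, 5.9]
gripper_width: 48.0
finger_force: 20.0
```

Call:
{"method": "play_rows", "body": {"increments": [[0.001,0.004,0,0,200],[0.001,0.004,0,0,200],[0,0,0,0,200]]}}

```text
t: 6.85
tool_pos: [616.4, 21.9, 6.1]
orientation: [0.78, 0.626, -0.0, 0.0]
wrist_force: [-0.6, -2.5, 5.8]
gripper_width: 47.7
finger_force: 20.0
```

Call:
{"method": "play_rows", "body": {"increments": [[0.001,0.004,0,0,200],[0,0,0,0,200],[0,0,0,0,200]]}}

```text
t: 7.1
tool_pos: [616.5, 22.6, 6.1]
orientation: [0.78, 0.626, -0.0, 0.0]
wrist_force: [-0.4, -3.6, 5.6]
gripper_width: 48.0
finger_force: 20.0
```

Call:
{"method": "play_rows", "body": {"increments": [[0.001,0.004,0,0,200],[0,0,0,0,200],[0,0,0,0,200]]}}

```text
t: 7.35
tool_pos: [616.5, 22.6, 6.1]
orientation: [0.78, 0.626, -0.001, 0.0]
wrist_force: [-1.1, -9.3, 6.0]
gripper_width: 47.8
finger_force: 20.0
```

Call:
{"method": "play_rows", "body": {"increments": [[0.001,0.004,0,0,200],[0,0,0,0,200],[0,0,0,0,200]]}}

```text
t: 7.6
tool_pos: [616.4, 22.6, 6.1]
orientation: [0.78, 0.626, -0.001, 0.0]
wrist_force: [-1.5, -14.1, 6.5]
gripper_width: 48.0
finger_force: 20.0
```

Call:
{"method": "play_rows", "body": {"increments": [[0,-0.003,0,0,150],[0,0,0,0,50],[0,0,0,0,0],[0,0,0,0,0],[0,0,0,0,0],[0,0,0,0,0]]}}

```text
t: 8.1
tool_pos: [617.1, 24.6, 5.6]
orientation: [0.78, 0.626, 0.0, -0.0]
wrist_force: [0.1, 0.2, -0.3]
gripper_width: 75.6
finger_force: 0.0
```

Call:
{"method": "play_rows", "body": {"increments": [[0,0,0.06,0,0],[0,0,0.12,0,0],[0,0,0.15,0,0],[0,0,0.15,0,0],[0,0,0.15,0,0],[0,0,0.15,0,0],[0,0,0,0,255],[0,0,0,0,255]]}}

```text
t: 8.77
tool_pos: [618.4, 25.0, 203.8]
orientation: [0.78, 0.626, 0.003, 0.001]
wrist_force: [-0.2, 0.4, -1.7]
gripper_width: 79.1
finger_force: 0.0
```

```bash
python3 - <<'E'
from h import *
d=np.array([.218,.976]);n=np.array([-.976,.218]); S=np.array([626,67.3])
for c in ["top","side","wrist"]:
    f=grab_frame(c); cv2.imwrite(f"pics/{c}3.png",f["image"])
    A=pts(f,np.ones((480,640),bool))
    q=A[:,:2]-S; L=np.c_[q@d,q@n,A[:,2]]
    P=L[np.all((L>[-100,-35,37])&(L<[-5,35,52]),1)]
    if len(P)>10: print(c,"block",len(P),cv2.minAreaRect(P[:,:2].astype(np.float32)),P[:,2].mean())
    P=L[np.all((L>[-190,-18,110])&(L<[-150,18,185]),1)]
    if len(P)>10: print(c,"trig front",len(P),np.percentile(P,[2,50,98],axis=0).round(1).tolist())
    P=L[np.all((L>[-150,-30,20])&(L<[-105,30,55]),1)]
    if len(P)>10: print(c,"jaw",len(P),np.percentile(P,[2,50,98],axis=0).round(1).tolist())
E
```

```text
top block 22 ((-56.7909049987793, 19.95646858215332), (87.97532653808594, 36.71736526489258), 28.999664306640625) 41.06565989791874
top trig front 15 [[-189.9, -11.5, 159.9], [-189.2, 2.6, 169.8], [-186.2, 10.6, 177.6]]
top jaw 170 [[-148.7, -22.0, 25.4], [-134.5, 4.3, 43.0], [-120.3, 26.2, 52.4]]
side block 355 ((-48.6326789855957, 2.6838912963867188), (51.11908721923828, 87.13907623291016), 89.48084259033203) 42.96767739837149
side jaw 139 [[-149.7, -15.6, 21.2], [-137.6, 15.1, 43.9], [-123.7, 26.5, 49.2]]
wrist block 4721 ((-47.302738189697266, 0.4333477020263672), (48.06205368041992, 84.59814453125), 89.9884033203125) 42.38779690810063
wrist jaw 1336 [[-141.4, -22.2, 21.4], [-127.9, 0.2, 43.6], [-123.4, 22.6, 46.1]]
```

View pics/wrist3.png

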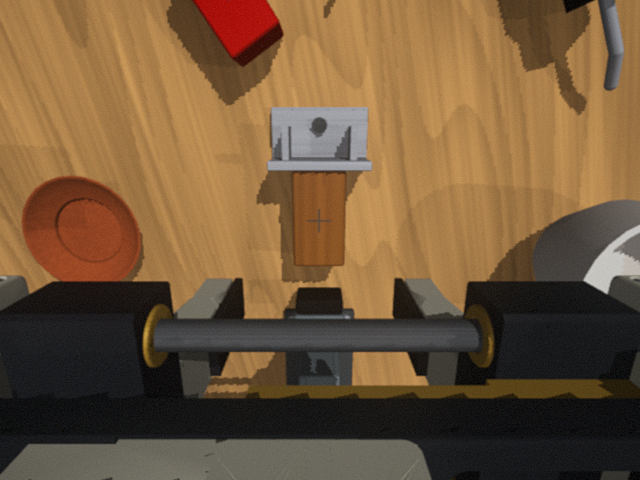

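The block sits home with its cross up at (319,220), and the jaw plate is at row 300 with a gap of about 33 mm. Next I go in front of the trigger with the fingers shut.

Call:
{"method": "play_rows", "body": {"increments": [[-0.027,-0.1135,0,0,255],[-0.027,-0.1135,0,0,255],[-0.027,-0.1135,0,0,255],[-0.027,-0.1135,0,0,255],[0,0,0,0,255],[0,0,0,0,255],[0,0,0,0,255],[0,0,0,0,255]], "newtons": 20}}

```text
t: 9.58
tool_pos: [590.0, -88.7, 200.0]
orientation: [0.78, 0.626, -0.001, -0.0]
wrist_force: [0.5, 0.4, 0.6]
gripper_width: 14.4
finger_force: 0.0
```

Call:
{"method": "play_rows", "body": {"increments": [[0,0,-0.14,0,255],[0,0,-0.14,0,255],[0,0,0,0,255],[0,0,0,0,255]]}}

```text
t: 9.92
tool_pos: [589.0, -88.7, 129.5]
orientation: [0.78, 0.626, -0.002, -0.001]
wrist_force: [-0.3, 0.1, 2.2]
gripper_width: 0.3
finger_force: 0.0
```

```bash
python3 - <<'E'
from h import *
f=grab_frame("side"); cv2.imwrite("pics/s4.png",cv2.resize(f["image"][180:340,310:490],None,fx=3.5,fy=3.5,interpolation=cv2.INTER_CUBIC))
E
```

```text
(no output)
```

View pics/s4.png

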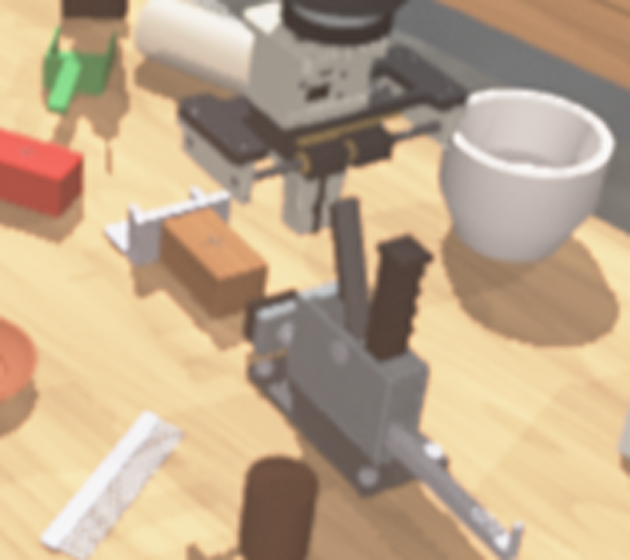

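The fingers, at about (310,205) in the crop, are in front of the trigger at (347,250). First stroke next.

Call:
{"method": "play_rows", "body": {"increments": [[-0.009,-0.078,0,0,255],[-0.013,-0.058,0,0,255],[0,0,0,0,255]]}}

```text
t: 10.22
tool_pos: [586.5, -124.4, 133.6]
orientation: [0.78, 0.626, 0.002, 0.002]
wrist_force: [2.1, 3.7, 0.7]
gripper_width: 0.7
finger_force: 1.7
```

Call:
{"method": "play_rows", "body": {"increments": [[-0.0087,-0.039,0,0,255],[0,0,0,0,255],[0,0,0,0,255]]}}

```text
t: 10.47
tool_pos: [583.6, -132.8, 132.3]
orientation: [0.78, 0.626, 0.001, 0.001]
wrist_force: [2.9, 3.3, 2.5]
gripper_width: 0.5
finger_force: 1.9
```

Call:
{"method": "play_rows", "body": {"increments": [[-0.0044,-0.0195,0,0,255],[0,0,0,0,255],[0,0,0,0,255]]}}

```text
t: 10.72
tool_pos: [581.9, -137.4, 131.4]
orientation: [0.78, 0.626, 0.001, 0.0]
wrist_force: [2.5, 3.8, 3.0]
gripper_width: 0.4
finger_force: 2.1
```

Call:
{"method": "play_rows", "body": {"increments": [[-0.0026,-0.0117,0,0,255],[0,0,0,0,255],[0,0,0,0,255]]}}

```text
t: 10.97
tool_pos: [581.0, -140.4, 131.0]
orientation: [0.78, 0.626, 0.0, 0.0]
wrist_force: [2.2, 3.6, 3.5]
gripper_width: 0.5
finger_force: 2.3
```

Call:
{"method": "play_rows", "body": {"increments": [[-0.0017,-0.0078,0,0,255],[0,0,0,0,255],[0,0,0,0,255]]}}

```text
t: 11.22
tool_pos: [580.4, -142.5, 130.9]
orientation: [0.78, 0.626, 0.0, 0.0]
wrist_force: [2.4, 4.0, 3.5]
gripper_width: 0.6
finger_force: 2.4
```

Call:
{"method": "play_rows", "body": {"increments": [[-0.0017,-0.0078,0,0,255],[0,0,0,0,255],[0,0,0,0,255]]}}

```text
t: 11.47
tool_pos: [580.1, -143.8, 130.9]
orientation: [0.78, 0.626, 0.001, -0.0]
wrist_force: [2.4, 7.5, 4.1]
gripper_width: 0.5
finger_force: 4.2
```

Call:
{"method": "play_rows", "body": {"increments": [[-0.0017,-0.0078,0,0,255],[0,0,0,0,255],[0,0,0,0,255]]}}

```text
t: 11.72
tool_pos: [580.1, -144.3, 131.0]
orientation: [0.78, 0.626, 0.001, -0.001]
wrist_force: [2.5, 16.2, 5.4]
gripper_width: 0.6
finger_force: 8.2
```

```bash
cat > gap.py <<'E'
from h import *
d=np.array([.218,.976]);n=np.array([-.976,.218]); S=np.array([626,67.3])
for c in ["side","top"]:
    f=grab_frame(c)
    A=pts(f,np.ones((480,640),bool)); q=A[:,:2]-S; L=np.c_[q@d,q@n,A[:,2]]
    P=L[np.all((L>[-155,-20,28])&(L<[-93,26,56]),1)]
    T=L[np.all((L>[-245,-16,120])&(L<[-150,16,185]),1)]
    r=read_state(); w=np.array(r["tool_pos"][:2])-S
    print(c,len(P),np.percentile(P[:,0],[90,98,100]).round(1),"tcp",(w@d).round(1),(w@n).round(1))
E
python3 gap.py
```

```text
side 183 [-118.5 -115.3 -111.5] tcp -216.4 -1.3Traceback (most recent call last):
  File "gap.py", line 9, in <module>
    print(c,len(P),np.percentile(P[:,0],[90,98,100]).round(1),"tcp",(w@d).round(1),(w@n).round(1))
                   ~~~~~~~~~~~~~^^^^^^^^^^^^^^^^^^^^
    return _quantile_unchecked(
        a, q, axis, out, overwrite_input, method, keepdims, weights)
    return _ureduce(a,
                    func=_quantile_ureduce_func,
    ...<5 lines>...
                    overwrite_input=overwrite_input,
                    method=method)
    r = func(a, **kwargs)
    result = _quantile(arr,
                       quantiles=q,
    ...<2 lines>...
                       out=out,
                       weights=wgt)
    slices_having_nans = np.isnan(arr[-1, ...])
                                  ~~~^^^^^^^^^
IndexError: index -1 is out of bounds for axis 0 with size 0
```

Call:
{"method": "play_rows", "body": {"increments": [[0.0174,0.078,0,0,255],[0.0174,0.078,0,0,255],[0.001,0.004,0,0,255],[0,0,0,0,255],[-0.0174,-0.078,0,0,255],[-0.0148,-0.0663,0,0,255],[-0.0018,-0.008,0,0,255],[0,0,0,0,255]]}}

```text
t: 12.48
tool_pos: [580.2, -144.0, 131.1]
orientation: [0.78, 0.625, 0.001, -0.0]
wrist_force: [1.6, 12.0, 4.7]
gripper_width: 0.5
finger_force: 5.7
```

```bash
sed -i 's/\["side","top"\]/["side"]/' gap.py; python3 gap.py
```

```text
side 214 [-109.7 -105.7 -102.9] tcp -216.2 -1.3
```

Call:
{"method": "play_rows", "body": {"increments": [[0.0174,0.078,0,0,255],[0.0174,0.078,0,0,255],[0.001,0.004,0,0,255],[0,0,0,0,255],[-0.0174,-0.078,0,0,255],[-0.0148,-0.0663,0,0,255],[-0.0009,-0.004,0,0,255],[0,0,0,0,255]]}}

```text
t: 13.2
tool_pos: [580.6, -142.7, 131.1]
orientation: [0.781, 0.625, 0.0, 0.0]
wrist_force: [1.9, 4.1, 2.8]
gripper_width: 0.5
finger_force: 2.0
```

```bash
sed -i 's/<\[-93/<[-88/' gap.py; cat >> gap.py <<'E'
cv2.imwrite("pics/g.png",cv2.resize(f["image"][215:305,330:440],None,fx=6,fy=6,interpolation=cv2.INTER_CUBIC))
E
python3 gap.py
```

```text
side 242 [-95.7 -88.7 -88.1] tcp -214.4 -1.5
```

View pics/g.png

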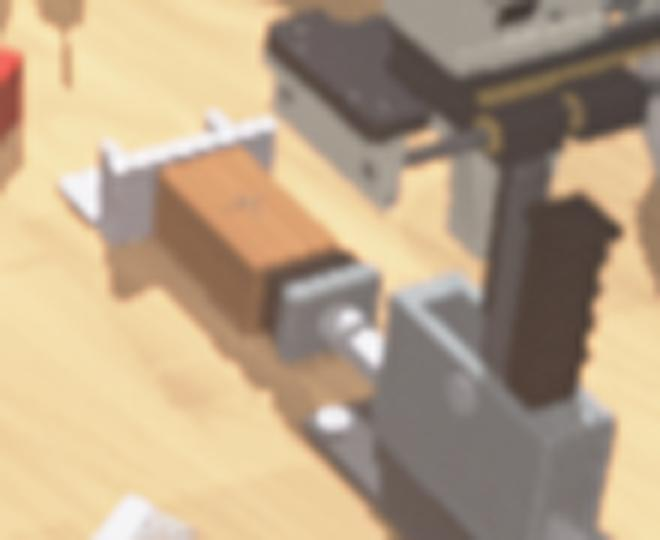

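The pad is a few mm short of the block's end, at about (270,290) in the crop. The last stroke goes in steps.

Call:
{"method": "play_rows", "body": {"increments": [[0.0174,0.078,0,0,255],[0.0174,0.078,0,0,255],[0,0,0,0,255],[0,0,0,0,255],[-0.0131,-0.0585,0,0,255],[0,0,0,0,255],[0,0,0,0,255]]}}

```text
t: 13.83
tool_pos: [585.8, -117.8, 130.7]
orientation: [0.78, 0.625, 0.0, -0.0]
wrist_force: [1.4, 1.9, -0.8]
gripper_width: 0.4
finger_force: 1.3
```

Call:
{"method": "play_rows", "body": {"increments": [[-0.0035,-0.0156,0,0,255],[0,0,0,0,255],[0,0,0,0,255]]}}

```text
t: 14.08
tool_pos: [585.2, -121.2, 130.9]
orientation: [0.78, 0.626, 0.0, 0.0]
wrist_force: [1.4, 3.8, 2.0]
gripper_width: 0.5
finger_force: 1.9
```

Call:
{"method": "play_rows", "body": {"increments": [[-0.0035,-0.0156,0,0,255],[0,0,0,0,255],[0,0,0,0,255]]}}

```text
t: 14.33
tool_pos: [584.5, -125.0, 131.1]
orientation: [0.78, 0.626, 0.0, 0.0]
wrist_force: [1.5, 4.9, 3.5]
gripper_width: 0.4
finger_force: 2.2
```

Call:
{"method": "play_rows", "body": {"increments": [[-0.0035,-0.0156,0,0,255],[0,0,0,0,255],[0,0,0,0,255]]}}

```text
t: 14.58
tool_pos: [583.7, -128.9, 131.1]
orientation: [0.78, 0.626, 0.0, 0.0]
wrist_force: [0.8, 5.5, 4.4]
gripper_width: 0.2
finger_force: 2.6
```

Call:
{"method": "play_rows", "body": {"increments": [[-0.0035,-0.0156,0,0,255],[0,0,0,0,255],[0,0,0,0,255]]}}

```text
t: 14.83
tool_pos: [582.9, -132.7, 131.1]
orientation: [0.78, 0.626, 0.0, 0.0]
wrist_force: [1.9, 6.1, 4.5]
gripper_width: 0.4
finger_force: 2.8
```

```bash
python3 gap.py
```

```text
side 235 [-93.8 -89.8 -88.6] tcp -204.5 -1.5
```

View pics/g.png

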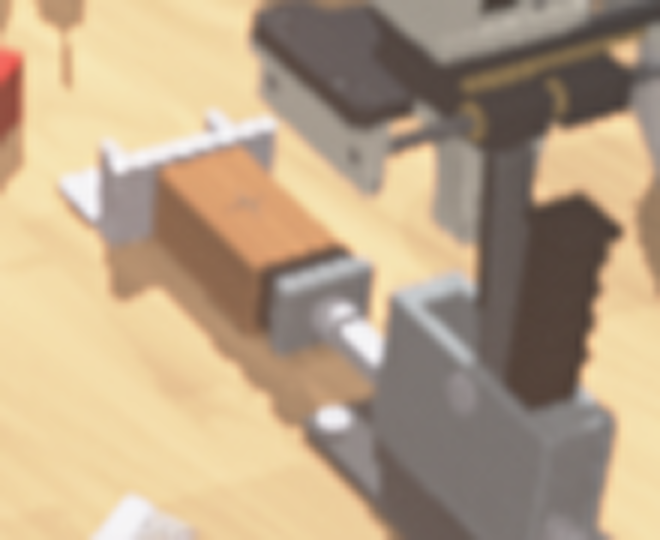

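Call:
{"method": "play_rows", "body": {"increments": [[-0.0026,-0.0117,0,0,255],[0,0,0,0,255],[0,0,0,0,255],[0,0,0,0,255],[0,0,0,0,255],[0,0,0,0,255]]}}

```text
t: 15.38
tool_pos: [582.3, -135.4, 131.2]
orientation: [0.78, 0.626, 0.0, 0.0]
wrist_force: [2.0, 5.4, 4.6]
gripper_width: 0.1
finger_force: 3.1
```

```bash
python3 - <<'E'
from h import *
d=np.array([.218,.976]);n=np.array([-.976,.218]); S=np.array([626,67.3])
f=grab_frame("side"); A=pts(f,np.ones((480,640),bool)); q=A[:,:2]-S; L=np.c_[q@d,q@n,A[:,2]]
# jaw plate's rear side faces the side camera: its x gives pad thickness
P=L[np.all((L>[-125,6,12])&(L<[-92,24,42]),1)]; h,e=np.histogram(P[:,0],bins=np.arange(-125,-91,2)); print(dict(zip(e.astype(int).tolist(),h.tolist())))
P=L[np.all((L>[-100,-35,39])&(L<[5,35,47]),1)]; print(cv2.minAreaRect(P[:,:2].astype(np.float32)))
print([read_state()["wrist_force"] for _ in range(2)])
E
```

```text
{-125: 2, -123: 2, -121: 1, -119: 4, -117: 5, -115: 21, -113: 23, -111: 2, -109: 2, -107: 0, -105: 0, -103: 1, -101: 2, -99: 1, -97: 1, -95: 3}
((-47.55622100830078, 0.9142227172851562), (103.96896362304688, 66.69235229492188), 0.7046805620193481)
[array([1.33564121, 6.20102982, 4.05124488]), array([1.33564121, 6.20102982, 4.05124488])]
```

```bash
python3 -c "
from bench import *
print(hand_in())"
```

```text
the job is handed in; nothing more can be done
None
```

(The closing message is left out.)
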